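# Used tea light through the self-closing flap of the waste box

### The arm

A 6-joint arm with a two-finger parallel gripper is mounted at the origin on a cart in front of the work surface, level with it; the furniture and walls round the work are solid. World frame = base frame: x ahead of the robot, y to its left, z up, the work surface at z = 0. Lengths are in m, angles in degrees, forces in N, time in s.
With the tool pointing down it reaches from about 0.325 to 0.775 m from the base axis. Payload 5.5 kg.
Tool frame: the origin (TCP) lies at the centre of the arm's flange, where the gripper is bolted on; the fingertips stand 182 mm ahead of it and the grasp point (between the pads) lies 163 mm ahead of it; z points along the fingers, y is the line along which they close (so a half turn about z gives the same grasp; the last joint's range is limited). The gripper opens to 88 mm and grips with 3 to 60 N. Pads are 20 mm wide; open, the fingers measure 115 mm over their backs; the gripper's body (75 mm by 178 mm) begins 61 mm behind the grasp point.
Start: joints at [65.277, 5.22, 70.514, -0, 104.267, -3.249], TCP at [0.22, 0.558, 0.405] pointing down, gripper open.
Joint ranges: [-164.24, 164.24], [-49.07, 125.15], [9.68, 141.18], [-86.29, 266.29], [3.28, 154.24], [-151.56, 151.56]. Speed limits (degrees/s): [147.25, 147.25, 172.46, 180, 180, 180].

### API

Orientations are given as [roll, pitch, yaw] about the fixed x, y, z axes, in that order (R = Rz(yaw) Ry(pitch) Rx(roll)).
In Python, from station import r gives the robot as it stands. The module is installed in compiled form; this text tells all that it offers. Calls block until the motion is done:
- r.reach(position, orientation): joint-space move of the TCP to a pose.
- r.servo_line(position, rotation=None, speed=0.15): straight line of the TCP; rotation=None keeps the orientation; speed is the mean speed in m/s.
- r.move_joints(angles): joint-space move.
- r.let_go() and r.grab(squeeze=None): open the fingers fully, or close them until they stop; squeeze is the grip in N (None keeps the last).
- r.wait(seconds).
- r.inverse_kinematics(position, orientation): joint angles nearest the present ones, or None.
- r.sense(): the state.
- r.snapshot(name): name is "scene" or "side" or "wrist"; returns a dict with "frame" (400x640x3 uint8, red, green, blue), "fx", "fy", "cx", "cy" (pixels), "R" (3x3) and "t" (3): a world point X has camera coordinates R X + t. Camera axes: x right, y down, z forward; pixel columns grow to the right and rows downward; lengths in m; the calibration is good to about 2 mm. A picture is of the moment at which its call begins. There is no depth.
A pose or a line that the arm cannot do raises r.IKError and nothing moves.
- r.hand_in(): hands the job in; it is judged then, once.
The state is a dict: "clock": time; "joints": joint angles; "joint_vel": joint speeds; "joint_torque": joint torques, N m; "tcp_pos": TCP position; "orientation": TCP orientation; "contact_force": force on the tool from outside, world axes, zero at the start; "torque": the same for the moment, N m; "opening": finger opening in m; "gripper_force": force on a finger pad.
Only numpy, scipy, OpenCV 4.12 (cv2) and the standard library are available. Lean on these libraries where they do the work, as an engineer would, in place of code of your own. Each camera call takes 0.05 s, during which the arm holds its last target. There are 200 camera calls.

### The job

Put the used tea light that stands on the ledge of the worktop waste box away into the box without picking it up: push the box's self-closing flap open with one finger and, while that finger holds the flap clear of it, push the tea light along the ledge and over the sill with the other finger so that it drops inside. Do not pinch or lift the tea light or shove the flap open with it, then let the flap fall shut behind it and leave everything round the box where it stands.

Things in the scene. Friction and masses are not known exactly. Their poses are not given: they have to be found in the camera images.
- waste_box: Worktop waste box, white plastic, fixed: 283 deep, 160 wide, 134 mm high. Origin: on the worktop (z = 0) under the middle of the sill. x is level and points from its front through the flap into the box, y to the left seen from the front, z up. Walls 5 mm; inside, its floor is 10 mm above the worktop. Left and right of the flap stand 5 mm side cheeks, 150 mm apart.
- sill (a point): Middle of the sill, the inner edge of the flat level steel ledge that forms the front of the box; on the ledge's surface, 85 mm above the box's origin. Axes as the box's. The ledge runs from here 128 mm towards the front (box -x), 150 mm wide between side edges that stand 5 mm above it. Behind the sill the box is open down to its floor.
- roof_edge (a point): Middle of the front edge of the box's flat roof, on its top: 82 mm behind the sill and 49 mm above the ledge. The roof is 6 mm thick and runs 73 mm back from here. A finger that stands upright in the opening must stay well in front of this edge.
- flap (a joint): Hinge of the flap, rad: 0 = shut, grows as it is pushed in (towards box +x), at most 1.2. Hinge line 88 mm behind the sill, 44 mm above the ledge. Pushed in, the flap's lower edge swings down and inwards below the ledge and opens a gap behind the sill. A spring shuts it when let go: about 2 N at a fingertip starts it, about 5 N hold it 60 mm past the sill. Polished, fingers slide on it.
- flap_edge (a point): Middle of the lower edge of the flap: bent steel plate, 146 wide, 4 mm thick. Shut, its front panel rises from this edge (2 mm behind the sill, 2 mm above the ledge) at 49 degrees to a bend 36 mm behind the sill and 41 mm above the ledge; its top panel runs on level to the hinge. An upright fingertip low over the ledge with its far side 60 mm past the sill holds it at about 0.75 rad.
- tea_light: The used tea light to be put away: round aluminium cup 38 mm across, 15 mm high, with its wax, 18 g or so; it slides easily (friction about 0.2). Stands on the ledge, its middle 54 to 70 mm in front of the sill and up to 35 mm to either side of the ledge's middle line. Origin: centre of its underside; z up through the wick. It falls in for sure once its rear reaches the sill.
- new_tea_light: Another tea light, 38 mm across and 17 mm high, not to be touched: stands on the worktop beside the box. Origin: centre of its underside.
- jam_jar: Jam jar, 71 mm across, 110 mm high, on the worktop to one side of the box; leave it. Origin: centre of its underside.
- honey_jar: Honey jar, 60 mm across, 99 mm high, on the worktop beside the box; leave it. Origin: centre of its underside.
- spice_jar: Spice jar, 41 mm across, 105 mm high, on the worktop beside the box; leave it. Origin: centre of its underside.
- tea_cup: White mug, 78 mm across, 97 mm high, on the worktop farther to the right; leave it. Origin: centre of its underside.
- egg_box: Grey-brown egg box, 106 x 155 mm, 72 mm high, on the worktop to the left; leave it. Origin: centre of its underside.
There are look-alikes about, which are no part of the job. Leave any blue or turquoise look-alike of the tea_light alone.

How it is judged (in metres and radians):
On the way, in this order (a step that is already met when the one before it is completed fails the run):
1. a finger has pushed the flap well open (past 0.3 rad) while the tea light is still on the ledge (value of joint flap above 0.3 rad and contact force between the fingers and flap above 0.3 N and z of tea_light in the frame of waste_box above 0.08 m), for 0.04 s.
2. the tea light has dropped over the sill into the box with the flap still open (past 0.3 rad) (z of tea_light in the frame of waste_box below 0.065 m and value of joint flap above 0.3 rad), for 0.04 s.
At the end, for the whole second after the job is handed in: The tea light lies at rest inside the box (its underside's centre less than 55 mm above the worktop, within the box's walls) and the flap is shut (under 0.06 rad) (z of tea_light in the frame of waste_box between 0 and 0.055 m and x of tea_light in the frame of waste_box between -0.128 and 0.155 m and y of tea_light in the frame of waste_box between -0.08 and 0.08 m and linear speed of tea_light below 0.02 m/s and value of joint flap below 0.06 rad); the robot touches nothing.
It fails at once if the tea light is pressed against the flap (over 1 N) while it is still on the ledge (contact force between tea_light and flap above 1 N and z of tea_light in the frame of waste_box above 0.08 m).
It fails at once if the tea light is lifted more than 12 mm off the ledge (z of tea_light in the frame of waste_box above 0.097 m).
It fails at once if the tea light is pinched or squeezed (over 12 N from the fingers) (contact force between the fingers and tea_light above 12 N).
It fails at once if a thing round the box is moved more than 20 mm (distance of any of new_tea_light, jam_jar, honey_jar, spice_jar, tea_cup, egg_box from where it was at the start of the episode above 0.02 m).
It also fails if it takes over 32 s, if anything falls off the work surface, if the arm or the gripper's body presses on something with over 40 N, if the wrist force passes 120 N, or if a joint passes its speed limit or range.

## Working session

There is one attempt and no reset: what is moved stays moved. The work goes in short steps, each a Python script; the robot and the scene stay as the last script left them, time stands still between calls to the robot, and variables do not carry over. Pictures are saved under pics/ and viewed, at most 10 in all, crops included, and the job is handed in when it is done.

```bash
mkdir -p pics; python3 - <<'E'
from station import r
import cv2,numpy as np,pickle
d={}
for n in ("scene","side","wrist"):
    s=r.snapshot(n); d[n]=s; cv2.imwrite(f"pics/{n}0.png",s["frame"][:,:,::-1])
    print(n,s["fx"],s["cx"],s["cy"],(-np.array(s["R"]).T@s["t"]).round(3),np.array(s["R"]).round(2).tolist())
pickle.dump(d,open("d0.pkl","wb"))
print(r.sense())
E
```

```text
scene 491.6616785714193 322.6751345993547 196.2951257901215 [-0.039 -0.786  1.147] [[0.85, -0.53, 0.01], [-0.38, -0.62, -0.68], [0.37, 0.57, -0.73]]
side 434.11754440153754 329.5295057081315 199.88661754319196 [0.239 1.199 1.011] [[-0.97, -0.22, 0.02], [-0.15, 0.59, -0.8], [0.16, -0.78, -0.61]]
wrist 298.38357861563503 321.202456397807 195.8320212179081 [0.154 0.584 0.383] [[0.37, 0.93, -0.0], [0.9, -0.35, 0.26], [0.24, -0.09, -0.97]]
{'clock': 0.15, 'joints': array([ 6.52767805e+01,  5.25378951e+00,  7.05654340e+01, -1.09470042e-03,
        1.04266403e+02, -3.24828723e+00]), 'joint_vel': array([ 0.10630816, -0.13637003, -0.13680602,  0.00373652, -0.0132212 ,
       -0.05506063]), 'joint_torque': array([ 1.51420969e-03, -4.47049069e+01, -4.06906557e+01,  6.98599080e-02,
        2.75028631e-02, -1.14139052e-04]), 'tcp_pos': array([0.21967895, 0.55839345, 0.40376613]), 'orientation': array([-1.79914451e+02, -3.79219775e-03,  1.58524796e+02]), 'contact_force': array([ 0.13507517,  0.30153667, -0.37043996]), 'torque': array([-0.00048361, -0.01492361, -0.01585739]), 'gripper_force': 0.0, 'opening': 0.08753939619148311}
```

View pics/scene0.png

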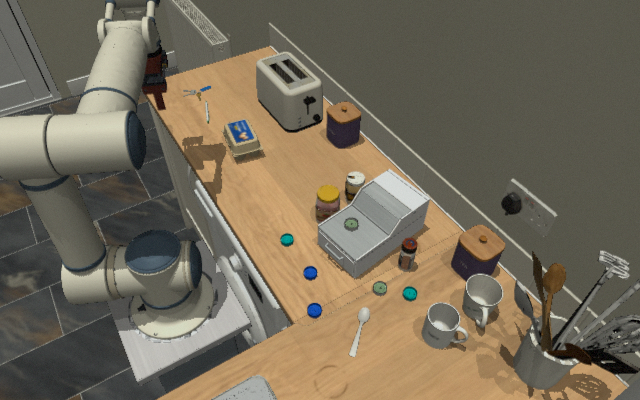

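View pics/side0.png

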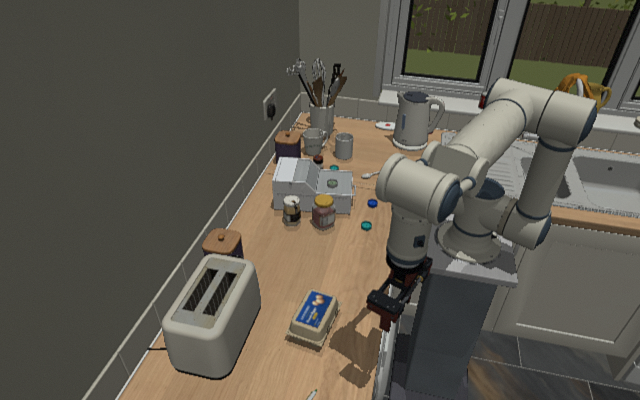

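The scene view shows the box's ledge facing the robot, with a greenish tea light on it at (351,224). The candidates are (351,224) on the ledge, (379,288) on the worktop, blue ones at (310,272) and (315,310), and turquoise ones at (287,239) and (410,293). Only (351,224) stands on the ledge, so it is the one meant. (379,288) is new_tea_light. I'll confirm this in an enlarged crop.

```bash
python3 - <<'E'
import cv2
a=cv2.imread("pics/scene0.png")[165:305,290:440]; b=cv2.imread("pics/side0.png")[145:235,260:390]
a=cv2.resize(a,None,fx=4,fy=4,interpolation=cv2.INTER_CUBIC)
cv2.imwrite("pics/cropA.png",a)
b=cv2.resize(b,None,fx=6,fy=6,interpolation=cv2.INTER_CUBIC)
cv2.imwrite("pics/cropB.png",b)
E
```

```text
(no output)
```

View pics/cropA.png

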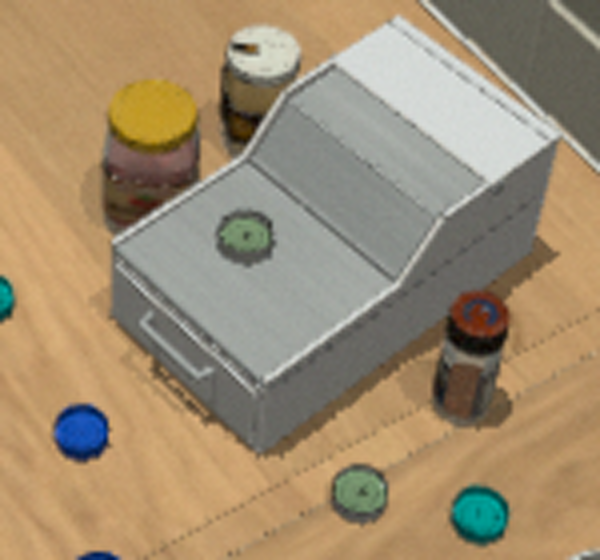

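View pics/cropB.png

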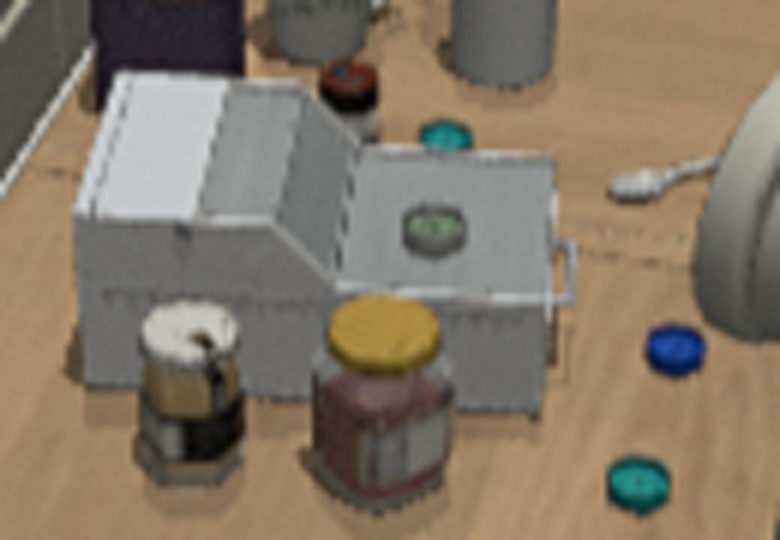

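The crops confirm it: the tea light on the ledge is at crop A (246,235), which is scene (351,224), and at crop B (433,227), which is side (332,183). The second green one is on the worktop and the rest are blue or turquoise. Next I triangulate the box corners and the tea light from both views.

```bash
cat > h.py <<'E'
import numpy as np,cv2
def ray(s,p):
    R=np.array(s["R"]);t=np.array(s["t"])
    return -R.T@t, R.T@np.array([(p[0]-s["cx"])/s["fx"],(p[1]-s["cy"])/s["fy"],1.])
def onz(s,p,z):
    c,d=ray(s,p); return c+d*(z-c[2])/d[2]
def tri(a,b):
    A=np.zeros((3,3));v=np.zeros(3);e=[]
    for s,p in (a,b):
        c,d=ray(s,p);d/=np.linalg.norm(d);P=np.eye(3)-np.outer(d,d);A+=P;v+=P@c
    return np.linalg.solve(A,v)
def proj(s,X):
    c=np.array(s["R"])@X+s["t"]; return np.array([s["fx"]*c[0]/c[2]+s["cx"],s["fy"]*c[1]/c[2]+s["cy"]])
def green(s,roi=None):
    """centroids of pale-green wax blobs"""
    h=cv2.cvtColor(s["frame"],cv2.COLOR_RGB2HSV); m=cv2.inRange(h,(45,45,50),(75,160,220))
    n,l,st,c=cv2.connectedComponentsWithStats(m)
    return [(c[i].round(1),st[i,4]) for i in range(1,n) if st[i,4]>8]
E
python3 - <<'E'
import pickle,numpy as np
from h import *
d=pickle.load(open("d0.pkl","rb"));S,D=d["scene"],d["side"]
A=lambda u,v:((u+.5)/4-.5+290,(v+.5)/4-.5+165)
B=lambda u,v:((u+.5)/6-.5+260,(v+.5)/6-.5+145)
for n,a,b in [("sillL",(250,162),(337,283)),("sillR",(395,278),(358,152)),("frontL",(117,242),(550,300)),("frontR",(262,383),(555,155)),("roofL",(335,66),(197,212)),("roofR",(483,180),(230,80)),("tea",(246,235),(433,227)),]:
    print(n,tri((S,A(*a)),(D,B(*b))).round(4), onz(S,A(*a),.09).round(4)[:2],onz(D,B(*b),.09).round(4)[:2])
g=green(S),green(D);print(g)
E
```

```text
sillL [ 0.5501 -0.0267  0.0849] [ 0.5472 -0.0304] [ 0.5485 -0.0199]
sillR [ 0.5733 -0.1685  0.0854] [ 0.5716 -0.1711] [ 0.5708 -0.1611]
frontL [ 0.4248 -0.0416  0.0864] [ 0.4257 -0.0439] [ 0.4218 -0.0355]
frontR [ 0.4468 -0.1938  0.087 ] [ 0.4437 -0.1956] [ 0.4477 -0.1903]
roofL [ 0.6319 -0.0136  0.1304] [0.6575 0.0168] [ 0.6509 -0.07  ]
roofR [ 0.6533 -0.1579  0.1319] [ 0.6803 -0.1323] [ 0.6745 -0.2237]
tea [ 0.5047 -0.0875  0.0928] [ 0.5059 -0.0857] [ 0.5058 -0.0916]
([(array([351. , 223.3]), np.int32(80)), (array([379.7, 287.4]), np.int32(105))], [(array([331.8, 182.2]), np.int32(18))])
```

Triangulated: box yaw is about 9°, the sill middle about (0.562,-0.098,0.086), and the tea light is at box (-0.055,+0.019). Plan: keep the tool upright with its finger line turned 43° from box x. The leading finger, on box -y, then opens the flap while the trailing finger's corner pushes the tea light. First I hover and look with the wrist camera.

```bash
cat >> h.py <<'E'
YAW=np.radians(9.0); SILL=np.array([.5617,-.0976]); TH=np.radians(43)
def b2w(p): c,s=np.cos(YAW),np.sin(YAW); return SILL+np.array([[c,-s],[s,c]])@p
def w2b(p): c,s=np.cos(YAW),np.sin(YAW); return np.array([[c,s],[-s,c]])@(np.array(p)[:2]-SILL)
U=np.array([np.cos(TH),-np.sin(TH)]);V=np.array([np.sin(TH),np.cos(TH)])
OFF=.044*U-.010*V      # pushing corner -> tool centre (box frame)
ORI=[180,0,np.degrees(YAW-TH)+90]
def tcp(corner,tipz): return np.append(b2w(np.array(corner)+OFF),tipz+.182)
E
python3 - <<'E'
from station import r
from h import *
import pickle
p=tcp([-.082,.019],.165)
r.reach(p,ORI); s=r.snapshot("wrist"); pickle.dump(s,open("w1.pkl","wb"))
cv2.imwrite("pics/w1.png",s["frame"][:,:,::-1]); q=r.sense();print(p,q["tcp_pos"],q["orientation"],q["clock"],green(s))
for c,a in green(s): print(w2b(onz(s,c,.099)),a)
E
```

```text
[ 0.50862303 -0.12455641  0.347     ] [ 0.50883131 -0.12388617  0.34707165] [ 1.79995298e+02 -1.13368980e-02  5.60773904e+01] 2.8333 [(array([292.1, 168. ]), np.int32(1399)), (array([370.2, 277.8]), np.int32(237))]
[-0.05156181  0.02135023] 1399
[-0.06873453 -0.09135649] 237
```

View pics/w1.png

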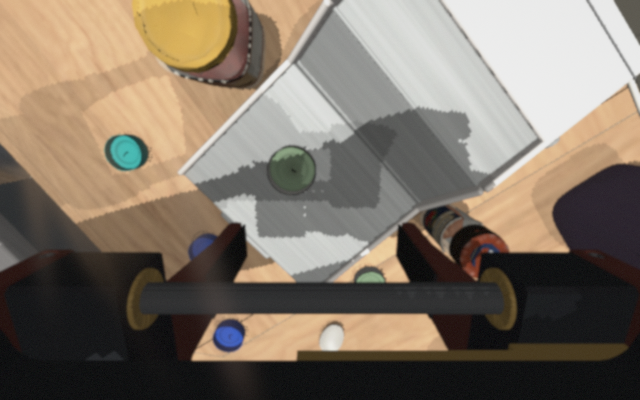

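The wrist view is clear. The tea light is at (292,170), the sill runs from (299,65) to (417,206), and the ledge's front-left corner is at (183,172). The trailing fingertip is at (240,230) and the leading one at (402,230). I check the box frame against these points.

```bash
python3 - <<'E'
from h import *
import pickle
s=pickle.load(open("w1.pkl","rb")); d=pickle.load(open("d0.pkl","rb"))
for n,p,z in [("sillL",(299,65),.085),("sillR",(417,206),.085),("frontL rail",(183,172),.09),("front R",(302,283),.09)]:
    X=onz(s,p,z);print(n,X.round(4),w2b(X).round(4))
f=s["frame"]; g=cv2.cvtColor(f,cv2.COLOR_RGB2HSV)
X=tri((s,(291.5,168.5)),(d["scene"],(351.,223.3)));print("tea 2-view",X,w2b(X))
X=tri((s,(291.5,168.5)),(d["side"],(331.8,182.2)));print("tea 2-view",X,w2b(X))
for t in [tcp([-.082,.019],.165)]:
  for nm,o in [("trail corner in",-.044*U+.01*V),("lead in",.044*U+.01*V),("trail in far",-.044*U-.01*V)]:
    print(nm,proj(s,np.append(b2w(w2b(t)+o),.165)).round(0))
E
```

```text
sillL [ 0.5544 -0.0249  0.085 ] [0.0042 0.0729]
sillR [ 0.5739 -0.171   0.085 ] [ 0.0006 -0.0744]
frontL rail [ 0.4312 -0.0391  0.09  ] [-0.1197  0.0782]
front R [ 0.4535 -0.1745  0.09  ] [-0.1189 -0.059 ]
tea 2-view [ 0.50543658 -0.08546264  0.09048071] [-0.05367203  0.02078946]
tea 2-view [ 0.50524223 -0.08528491  0.09509183] [-0.05383617  0.02099541]
trail corner in [246. 226.]
lead in [399. 226.]
trail in far [248. 257.]
```

The two-view heights agree: wax at about 0.093, tea light at box (-0.0535,0.0207), and the finger tip projects where it is seen. Now I descend behind the tea light and push in short steps, measuring the side offset each time.

```bash
cat >> h.py <<'E'
from station import r
TZ=.091
def look():
    s=r.snapshot("wrist"); g=[x for x in green(s) if x[1]>300]
    q=r.sense(); c=w2b(q["tcp_pos"])-OFF
    if not g: return s,None,c,q
    p=max(g,key=lambda x:x[1])[0]; return s,w2b(onz(s,p,.094)),c,q
def go(c,z=TZ,speed=.06): r.servo_line(tcp(c,z),None,speed)
def report(t,c,q): print("tea",None if t is None else (t*1e3).round(1),"corner",(c*1e3).round(1),"z",q["tcp_pos"][2].round(4),"F",q["contact_force"].round(1),"t",q["clock"])
E
python3 - <<'E'
from h import *
import pickle
go([-.084,.0207],speed=.1); s,t,c,q=look(); report(t,c,q)
for x in (-.074,-.066):
    go([x,t[1]],speed=.04); s,t,c,q=look(); report(t,c,q)
cv2.imwrite("pics/w2.png",s["frame"][:,:,::-1])
E
```

```text
tea [-52.6  21. ] corner [-83.8  20.6] z 0.274 F [ 0.2  0.4 -0.3] t 3.775
tea [-52.7  20.9] corner [-73.8  21. ] z 0.273 F [ 0.1 -0.7 -0.5] t 4.225
tea [-46.3  20.7] corner [-65.9  20.9] z 0.2729 F [-0.4  0.  -0.3] t 4.625
```

View pics/w2.png

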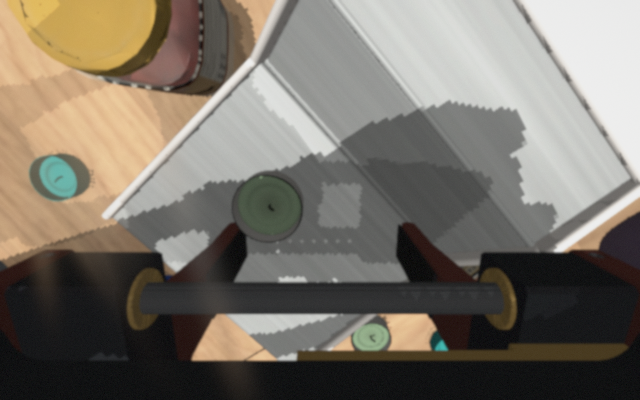

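The tea light at (268,207) has just been moved by the finger corner at (246,226), with a side offset of about 0.2 mm. I carry on with feedback steps, backing off and re-aligning if it drifts by more than 1.5 mm.

```bash
python3 - <<'E'
from h import *
s,t,c,q=look()
x=c[0]
while x<-.030 and q["clock"]<18:
    e=t[1]-c[1]
    y=c[1]
    if abs(e)>.0012:
        go([x-.004,c[1]],speed=.06); y=np.clip(t[1]+.4*e,.008,.05); go([x-.004,y],speed=.06)
    x=min(x+.008,-.030); go([x,y],speed=.05)
    s,t,c,q=look(); report(t,c,q)
    if t is None or abs(t[1]-c[1])>.008: break
cv2.imwrite("pics/w3.png",s["frame"][:,:,::-1])
E
```

```text
tea [-38.7  20.3] corner [-57.8  20.9] z 0.2732 F [-0.5 -0.5  0.9] t 5.0333
tea [-30.8  19.7] corner [-49.8  20.9] z 0.2731 F [-1.5  0.6  1.8] t 5.3917
tea [-22.2  19.7] corner [-41.7  19.1] z 0.273 F [-1.  -1.3  1. ] t 6.3333
tea [-14.8  19.5] corner [-33.9  19.2] z 0.273 F [-3.3  0.2  0.8] t 6.6917
tea [-11.3  19.5] corner [-30.2  19.2] z 0.2728 F [-4.4 -1.4  0.2] t 6.9917
```

View pics/w3.png

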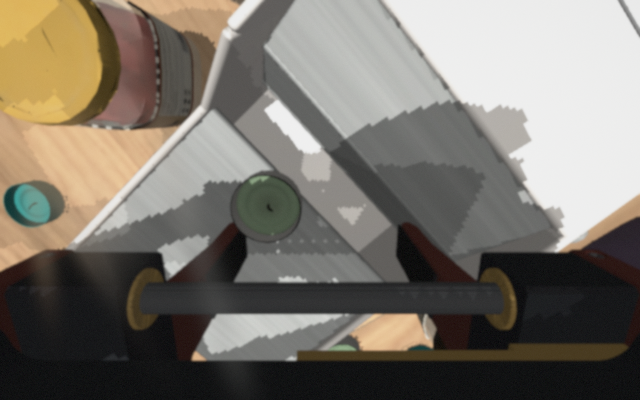

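The flap is open, with the finger force about 4 N. The tea light at (266,207) is just reaching over the gap and well centred. I push on until it drops.

```bash
python3 - <<'E'
from h import *
s,t,c,q=look(); y=c[1]
for x in (-.023,-.017,-.012,-.008,-.005):
    if t is not None and abs(t[1]-c[1])>.0015:
        go([c[0]-.004,c[1]]); y=t[1]+.3*(t[1]-c[1]); go([c[0]-.004,y])
    go([x,y],speed=.05); s,t,c,q=look(); report(t,c,q); print(green(s)[:3])
    if t is None or t[0]-c[0]>.023: break
cv2.imwrite("pics/w4.png",s["frame"][:,:,::-1])
E
```

```text
tea [-4.6 19.3] corner [-23.3  19.2] z 0.2725 F [-5.4 -0.4 -0.4] t 7.3833
[(array([268. , 204.7]), np.int32(2643)), (array([337.5, 349. ]), np.int32(10))]
tea [ 1. 19.] corner [-17.5  19.2] z 0.2721 F [-6.  -0.9 -0.6] t 7.7
[(array([268.2, 205.4]), np.int32(2672))]
tea None corner [-12.   19.2] z 0.2734 F [-4.3 -0.7  1.9] t 8.0
[]
```

View pics/w4.png

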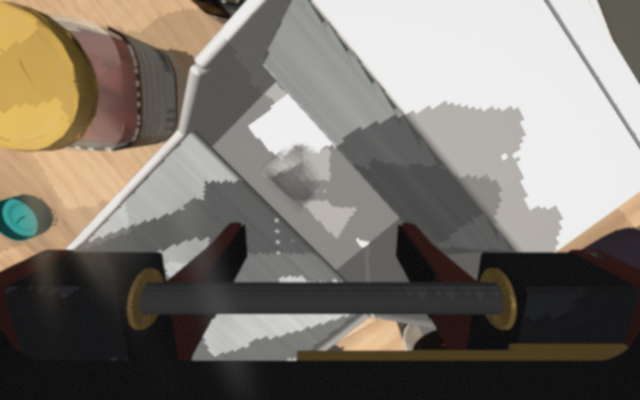

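The tea light is tipping into the gap, the blur at (297,172). I hold here until it settles and check before letting the flap shut.

```bash
python3 - <<'E'
from h import *
r.wait(0.6); s,t,c,q=look(); report(t,c,q); print(green(s))
cv2.imwrite("pics/w5.png",s["frame"][:,:,::-1])
E
```

```text
tea None corner [-11.9  19.2] z 0.2732 F [-3.5  0.9  2.1] t 8.65
[]
```

View pics/w5.png

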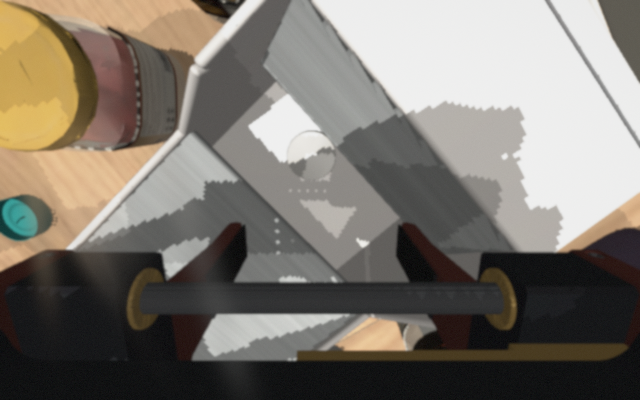

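The tea light lies bottom up on the box floor at (310,155). Its diameter is about 48 px against 70 px on the ledge, so it sits about 74 mm lower. I retreat, let the flap follow shut, rise and check.

```bash
python3 - <<'E'
from h import *
go([-.090,.0192],speed=.08); go([-.090,.0192],z=.19,speed=.12); r.wait(.5)
s,t,c,q=look(); report(t,c,q)
S=r.snapshot("scene")["frame"][165:305,290:440,::-1]
cv2.imwrite("pics/end.png",np.hstack([cv2.resize(S,(400,373)),s["frame"][:373,100:500,::-1]]))
E
```

```text
tea [ -78.1 -101.8] corner [-90.   19.2] z 0.3719 F [-0.   0.2  0.6] t 11.3
```

View pics/end.png

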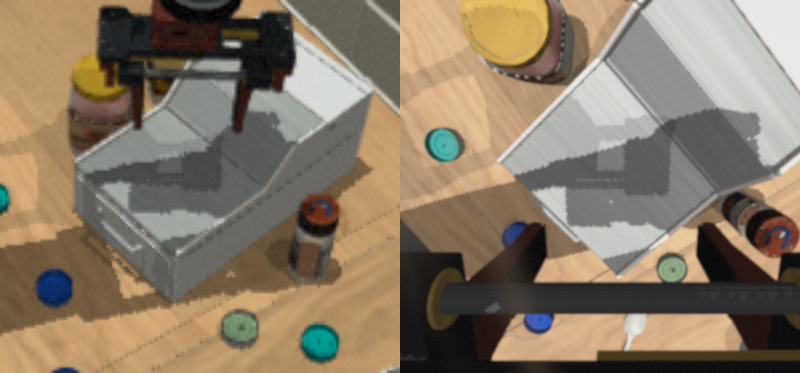

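Both views show the flap shut (sill line tight from (605,62) to (715,190) in the right half), an empty ledge, the neighbours unmoved and the gripper clear.

```bash
python3 -c "
from station import r
print(r.hand_in())"
```

```text
the job is handed in; nothing more can be done
None
```

I handed the job in at about 11.3 s: one finger held the flap open while the other pushed the tea light over the sill, and it now lies in the box with the flap shut and the neighbouring things unmoved in the last pictures; no verdict came back.

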